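# Release the ratchet clamp and open it

### The arm

A 6-joint arm with a two-finger parallel gripper is mounted at the origin on a cart in front of the work surface, level with it; the furniture and walls round the work are solid. World frame = base frame: x ahead of the robot, y to its left, z up, the work surface at z = 0. Lengths are in m, angles in rad, forces in N, time in s.
With the tool pointing down it reaches from about 0.375 to 0.975 m from the base axis. Payload 3.8 kg.
Tool frame: the origin (TCP) lies midway between the tips of the shut fingers; the grasp point (between the pads) lies 19 mm behind it; z points along the fingers, y is the line along which they close (so a half turn about z gives the same grasp; the last joint's range is limited). The gripper opens to 85 mm and grips with 20 to 120 N. Pads are 22 mm wide; open, the fingers measure 114 mm over their backs; the gripper's body (76 mm by 85 mm) begins 54 mm behind the grasp point. The pads swing forward as they close: fully open they stand 13 mm farther back than shut.
Start: joints at [1.237, 0.264, 1.604, -0, 1.274, -0.037], TCP at [0.197, 0.645, 0.231] pointing down, gripper open.
Joint ranges: [-2.63, 2.63], [-0.94, 2.18], [0.31, 2.57], [-1.31, 4.45], [0, 2.66], [-2.55, 2.55]. Speed limits (rad/s): [2.57, 2.57, 3.14, 3.14, 3.14, 3.14].

### API

Orientations are given as a unit quaternion [x, y, z, w].
In Python, from bench import bot, capture, get_calibration gives the robot as it stands.
- The arm moves only by the shell command python3 -m jog 'ROWS' [FORCE]. ROWS is a JSON object of lists of equal length, an entry for each row: "grip": the closure in counts, from 0 (fully open) to 255 (shut); "linear": the shift along the world's x, y, z in units of 30 mm (1.0 is 30 mm), a list of three; "dr": the turn, a rotation vector about the world's x, y, z in units of 6 degrees (1.0 is 6 degrees), a list of three. A call has 1 to 8 rows; each row shifts and turns the commanded pose from where the row before left it; what a row does not reach is not made up. A row lasts 1/12 s, in which the tool goes at most 41.7 mm and 7.16 degrees, less where a joint would pass 70% of its speed; a pose out of reach is approached as far as the arm can. A call is refused whole if a number of a shift passes 1 or a number of a turn 1, either way. A call with a gripper value outside its range is refused whole. The fingers move at their own pace and stop on an object; FORCE is the grip in N (left out, the last holds). Time passes only in rows, so rows that do not move let the fingers close. It gives the time, the measured TCP pose, the force, the opening and the grip force at its end, in the units of the state.
- bot.get_obs(): the state, without advancing time (a new reading comes with each control period).
- capture(name): name is "side" or "top"; returns the picture (420x560x3 uint8, red, green, blue); there is no depth.
- get_calibration(name): a dict with "mtx" (3x3 intrinsics, pixels), "position" and "attitude" of the camera in the world. Camera axes: x right, y up, looking along -z (the intrinsics and any distortion apply to the point x, -y, -z); pixel columns grow to the right and rows downward; lengths in m; the calibration is good to about 2 mm. A picture is of the moment at which its call begins. get_calibration takes no time and is no camera call.
- bot.job_done(): hands the job in; it is judged then, once.
The state is a dict: "t": time; "joints": joint angles; "qd": joint speeds; "joint_efforts": joint torques, N m; "tcp_pos": TCP position; "ee_rot": TCP orientation; "wrist_force": force on the tool from outside, world axes, zero at the start; "ft_torque": the same for the moment, N m; "gripper_width": finger opening in m; "gripper_force": force on a finger pad.
Only numpy, scipy, OpenCV 4.12 (cv2) and the standard library are available. Lean on these libraries where they do the work, as an engineer would, in place of code of your own. Each camera call takes 0.05 s, during which the arm holds its last target. There are 200 camera calls.

### The job

Open the ratchet clamp so that the plaster mould can be taken out later: press the red release pad on the sliding jaw down until it snaps over and stays down, then push the blue jaw plate away from the mould, along its bar, all the way back to the end stop. Only press and push with the fingertips: do not grip the jaw plate, leave the plaster mould standing where it is and do not disturb the other things on the table.

Things in the scene. Friction and masses are not known exactly. Their poses are not given: they have to be found in the camera images.
- mould_clamp: Fixed ratchet clamp on a wooden board, 110 x 340 x 16 mm, yaw within 0.5 rad. Origin: on the table under the bar. Its y runs along the toothed bar (board from y -160 to +180 mm), x across it. Low wooden fixed jaw: inner face at y = -120 mm, top 50 mm above the table. Dark end stop: y = +153 to +171 mm, top 42 mm. The sliding jaw opens towards +y.
- jaw (a joint): Slide of the blue sliding jaw along the bar, m: 0 nearest to the mould, 0.110 fully back at the end stop; starts between about 0.003 and 0.028. While the ratchet is engaged the jaw can move back no more than about 8 mm. Released, it slides with about 2 to 3 N and stays where it is left.
- jaw_face (a point): Point on the front face of the blue jaw plate (the face towards the mould, looking to the clamp's -y), mid-width, 72 mm above the table; axes as the clamp's. The plate is 66 mm wide across the bar, 10 mm thick, its top 85 mm above the table: its upper 32 mm stand clear above the mould and can be pushed from the mould's side.
- release (a joint): Tilt of the release rocker, rad: 0 to about 0.11 ratchet engaged (pad up), 0.32 released (pad down). It snaps over half-way (about 0.17) and stays down by itself.
- release_pad (a point): Middle of the upper side of the red release pad, 30 mm (x) by 32 mm (y) by 6 mm, on the sliding jaw, 36 mm behind the front face of the jaw plate (26 mm behind its back). When up it is 47 to 50 mm above the table; pressed straight down with about 3 to 8 N it goes down to its stop, where its middle is about 40 mm above the table.
- mould_centre (a point): Centre of the white plaster mould, a loose block 70 mm (across the bar) by 52 mm (along the bar) by 31 mm high, which stands on the wooden seat between the jaws; its underside is 22 mm and its top 53 mm above the table. This point is 15 mm above its underside.
- stamp_1: Brown wooden pattern stamp, 19 mm round, 54 mm high, standing loose near the clamp; leave alone. Origin: centre of its underside.
- stamp_2: Red-brown pattern stamp, 19 mm round, 54 mm high, standing loose near the clamp; leave alone. Origin: centre of its underside.
- test_tile_1: L-shaped green glaze test tile, 30 x 38 x 56 mm, loose, behind the clamp; leave alone. Origin: centre of its underside.
- cup_glazed: Pale green cup, 65 mm across, 71 mm high, loose, behind the clamp; leave alone. Origin: centre of its underside.
- cone_box: Small orange card box, 46 x 92 x 34 mm, loose, to the left; leave alone. Origin: centre of its underside.
There are look-alikes about, which are no part of the job. Leave any pink or yellow look-alike of the part that bears mould_centre alone.

How it is judged:
On the way, in this order (a step that is already met when the one before it is completed fails the run):
1. the release pad has snapped down, the jaw not yet pushed back (value of joint release above 0.25 rad and value of joint jaw below 0.06 m), for 0.1 s.
2. the jaw is back at the end stop (value of joint jaw above 0.102 m), for 0.2 s.
At the end, for the whole second after the job is handed in: The sliding jaw is within 8 mm of the end stop, the mould stands upright within 12 mm of where it stood, and the other loose things are within 20 mm of where they stood (value of joint jaw above 0.102 m and distance of mould_centre from where it was at the start of the episode below 0.012 m and angle between mould_centre's own z axis and vertical below 0.15 rad and distance of each of stamp_1, stamp_2, test_tile_1, cup_glazed, cone_box from where it was at the start of the episode below 0.02 m); the robot touches nothing.
It fails at once if the mould is shifted by more than 12 mm, lifted or tipped (distance of mould_centre from where it was at the start of the episode above 0.012 m or angle between mould_centre's own z axis and vertical above 0.2 rad).
It fails at once if another loose thing is moved by more than 20 mm (distance of any of stamp_1, stamp_2, test_tile_1, cup_glazed, cone_box from where it was at the start of the episode above 0.02 m).
It fails at once if the jaw plate is gripped between the fingers (y of the grasp point in the frame of jaw_face between -0.003 and 0.013 m and x of the grasp point in the frame of jaw_face between -0.04 and 0.04 m and z of the grasp point in the frame of jaw_face below 0.022 m).
It also fails if it takes over 35 s, if anything falls off the work surface, if the arm or the gripper's body presses on something with over 40 N, if the wrist force passes 120 N, or if a joint passes its speed limit or range.

## Working session

There is one attempt and no reset: what is moved stays moved. The work goes in short steps, Python scripts to look and compute and a shell command to move; the robot and the scene stay as the last step left them, time stands still between calls to the robot, and variables do not carry over. Pictures are saved under pics/ and viewed, at most 10 in all, crops included, and the job is handed in when it is done.

```bash
mkdir -p pics
python3 - <<'E'
from bench import bot, capture, get_calibration
import cv2
for n in("side","top"):
    cv2.imwrite(f"pics/{n}0.png",cv2.resize(capture(n)[:,:,::-1],(784,588),interpolation=cv2.INTER_CUBIC))
    print(n,get_calibration(n))
o=bot.get_obs();print(o)
E
```

```text
side {'mtx': array([[501.05361285,   0.        , 278.59256114],
       [  0.        , 501.05361285, 209.77827839],
       [  0.        ,   0.        ,   1.        ]]), 'position': array([ 0.43818127, -1.0843149 ,  0.81927855]), 'attitude': array([ 0.44944436, -0.00965554, -0.0421788 ,  0.89225976])}
top {'mtx': array([[526.37540332,   0.        , 279.41000563],
       [  0.        , 526.37540332, 211.57665933],
       [  0.        ,   0.        ,   1.        ]]), 'position': array([ 0.2372576 , -0.08347931,  1.50557102]), 'attitude': array([ 0.07342845, -0.06356887, -0.70282138,  0.70470517])}
{'t': 0.1, 'joints': array([ 1.23709751e+00,  2.64716414e-01,  1.60527393e+00,  5.09654744e-06,
        1.27371964e+00, -3.68862933e-02]), 'qd': array([-0.00022849, -0.00169179, -0.00084771, -0.00196802, -0.00040419,
        0.00153284]), 'joint_efforts': array([-5.38392724e-04, -5.16708970e+01, -3.68588054e+01, -1.14176521e-04,
        6.30834431e-03,  7.96661595e-06]), 'tcp_pos': array([0.19718637, 0.64483942, 0.23004082]), 'ee_rot': array([ 1.47862759e-01,  9.89007322e-01, -1.04009795e-03, -1.97437005e-04]), 'wrist_force': array([-0.70782341, -0.01769655,  0.19551319]), 'ft_torque': array([-0.02289527,  0.00316808, -0.01643588]), 'gripper_force': 0.0, 'gripper_width': 0.08593312335270857}
```

View pics/side0.png

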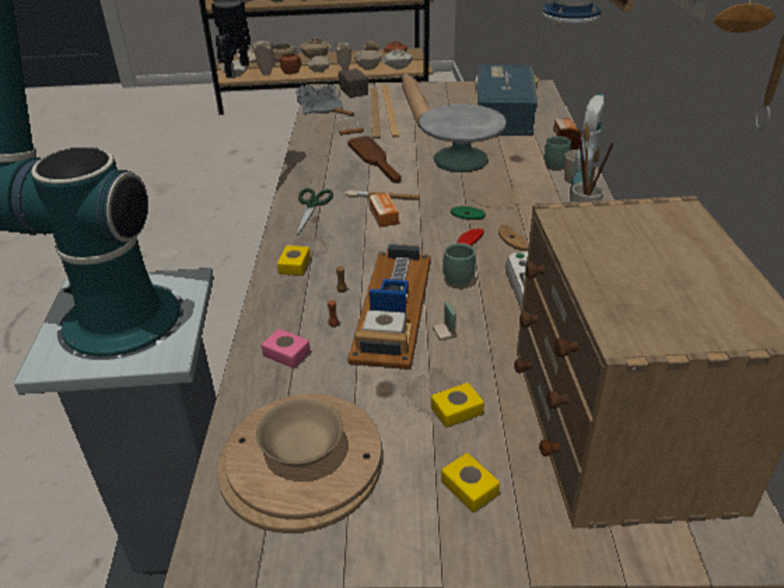

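View pics/top0.png

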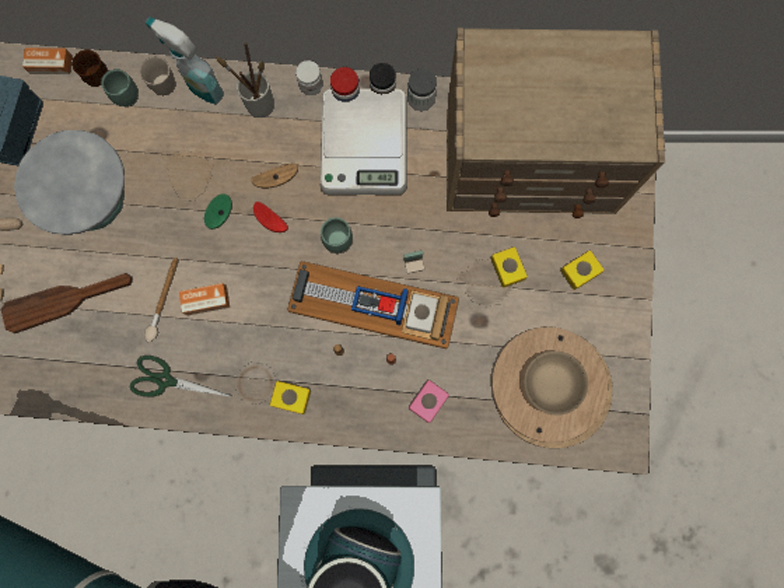

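The side view shows the clamp from about (385,345) to (405,250), with the white mould at (385,322) and the blue jaw at (388,295). In the top view the mould is at (422,312), the blue plate at (403,307), the red pad at (387,305) and the end stop at (300,285).

Candidates (top view):
- **Mould:** white (422,312); yellow (510,266), (583,268) and (290,397); pink (429,401). The white one in the clamp matches the description.
- **Red pad:** red on the jaw (387,305); red leaf (270,216); red jar (344,82). I choose the one on the blue jaw.

Next is one close crop to check this.

```bash
cat > h.py <<'E'
from bench import bot, capture, get_calibration
import cv2, numpy as np
from scipy.spatial.transform import Rotation as R
def ray(n,u,v):
    c=get_calibration(n);d=np.linalg.inv(c["mtx"])@[u,v,1];d=d*[1,-1,-1]
    return c["position"],R.from_quat(c["attitude"]).apply(d)
def atz(n,u,v,z):
    p,d=ray(n,u,v);return p+d*(z-p[2])/d[2]
def proj(n,P):
    c=get_calibration(n);q=R.from_quat(c["attitude"]).inv().apply(np.atleast_2d(P)-c["position"])*[1,-1,-1]
    q=q@c["mtx"].T;return q[:,:2]/q[:,2:]
E
python3 - <<'E'
from h import *
a=capture("top")[175:260,195:340,::-1];b=capture("side")[165:270,235:345,::-1]
a=cv2.resize(a,None,fx=5.5,fy=5.5,interpolation=cv2.INTER_CUBIC)
cv2.imwrite("pics/topc.png",a)
cv2.imwrite("pics/sidec.png",cv2.resize(b,None,fx=5.5,fy=5.5,interpolation=cv2.INTER_CUBIC))
E
```

```text
(no output)
```

View pics/topc.png

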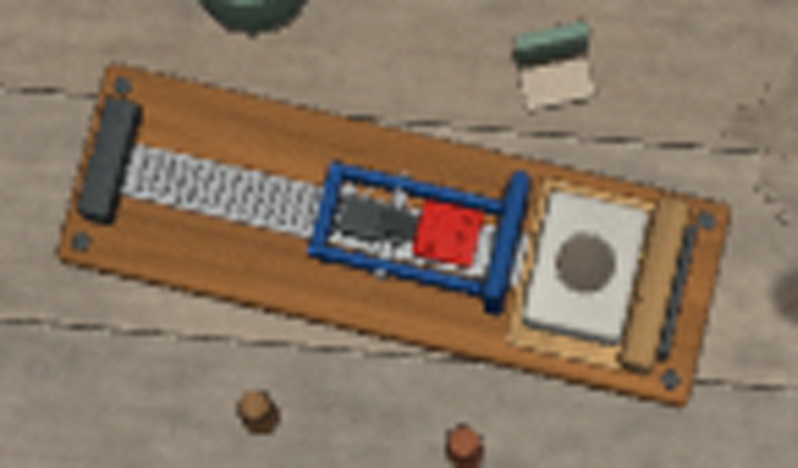

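View pics/sidec.png

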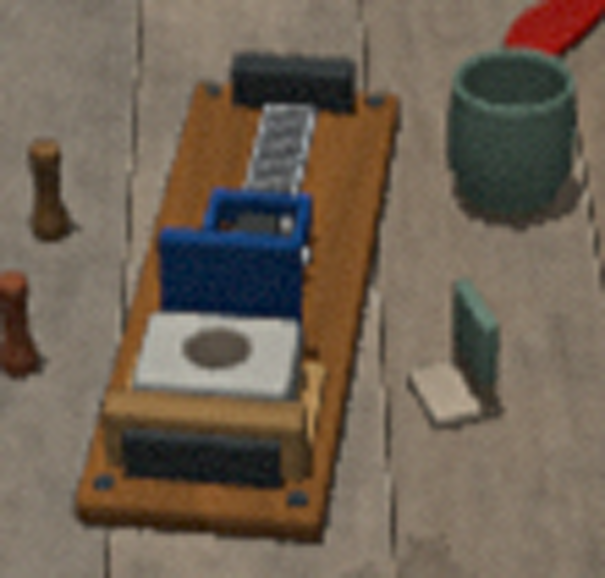

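The crops confirm the choice. In the top crop the red pad is at (449,234), the blue plate's top edge runs from (520,175) to (493,310), the white mould is at (587,262), and blue rails flank the pad. Board corners are at (110,65), (730,205), (685,405) and (60,262).

```bash
cat >> h.py <<'E'
def fit():
    from scipy.optimize import least_squares
    f=lambda x,y:(195+x/5.5-.4,175+y/5.5-.4)
    g=lambda x,y:(235+x/5.5-.4,165+y/5.5-.4)
    # clamp xy: +y toward image left (world +y); x right of y
    pts=[("top",f(107,63),55,180,16),("top",f(732,205),55,-160,16),("top",f(686,406),-55,-160,16),("top",f(58,262),-55,180,16),
         ("side",g(398,97),55,180,16),("side",g(320,527),55,-160,16),("side",g(78,512),-55,-160,16),("side",g(195,85),-55,180,16)]
    def W(p,x,y,z):
        c,s=np.cos(p[2]),np.sin(p[2]);return np.array([p[0]+c*x-s*y,p[1]+s*x+c*y,z])
    def res(p): return np.concatenate([proj(n,W(p,x/1e3,y/1e3,z/1e3))[0]-q for n,q,x,y,z in pts])
    r=least_squares(res,[.4,0,0],loss="soft_l1");return r.x,res(r.x),W,f,g
E
python3 - <<'E'
from h import *
p,e,W,f,g=fit();print("clamp",p.round(4));print(e.round(1).reshape(-1,2).tolist())
def loc(P):
    c,s=np.cos(p[2]),np.sin(p[2]);d=P[:2]-p[:2];return np.array([c*d[0]+s*d[1],-s*d[0]+c*d[1]])*1e3
for nm,n,q,z in [("pad","top",f(449,234),.0485),("plateA","top",f(519,174),.085),("plateB","top",f(493,308),.085),
  ("plateL side","side",g(162,230),.085),("plateR side","side",g(300,248),.085),("mould","top",f(592,262),.053)]:
    P=atz(n,*q,z);print(nm,P.round(4),loc(P).round(1))
M=R.from_quat(bot.get_obs()["ee_rot"]).as_matrix();print("tool y",M[:,1].round(3),"clamp y",[-np.sin(p[2]),np.cos(p[2])])
E
```

```text
clamp [ 0.5125 -0.0362 -0.225 ]
[[0.7, -0.2], [1.2, -0.4], [1.4, 0.1], [0.1, -0.2], [-0.1, -1.3], [0.4, -1.1], [-1.1, -2.0], [-0.5, -1.3]]
pad [ 0.5076 -0.0536  0.0485] [ -0.9 -18. ]
plateA [ 0.5315 -0.0893  0.085 ] [ 30.3 -47.5]
plateB [ 0.4635 -0.0764  0.085 ] [-38.8 -50.1]
plateL side [ 0.4714 -0.0789  0.085 ] [-30.5 -50.8]
plateR side [ 0.532  -0.0994  0.085 ] [ 33.1 -57.3]
mould [ 0.4924 -0.1266  0.053 ] [  0.5 -92.6]
tool y [ 0.292  0.956 -0.001] clamp y [np.float64(0.22307525582921117), np.float64(0.9748012260131457)]
```

```bash
python3 -m jog '{"grip":[255,255,255,255,255,255,255,255],"linear":[[0.43,-0.97,0],[0.43,-0.97,0],[0.43,-0.97,0],[0.43,-0.97,0],[0.43,-0.97,0],[0.43,-0.97,0],[0.43,-0.97,0],[0.43,-0.97,0]],"dr":[[0,0,0.1],[0,0,0.1],[0,0,0.1],[0,0,0.1],[0,0,0.1],[0,0,0.1],[0,0,0.08],[0,0,0]]}' && python3 -m jog '{"grip":[255,255,255,255,255,255,255,255],"linear":[[0.43,-0.97,0],[0.43,-0.97,0],[0.43,-0.97,0],[0.43,-0.97,0],[0.43,-0.97,0],[0.43,-0.97,0],[0.43,-0.97,0],[0.43,-0.97,0]],"dr":[[0,0,0],[0,0,0],[0,0,0],[0,0,0],[0,0,0],[0,0,0],[0,0,0],[0,0,0]]}'
```

```text
t: 0.87
tcp_pos: [0.3008, 0.4111, 0.2311]
ee_rot: [0.112, 0.994, -0.0, 0.0]
wrist_force: [0.1, 0.1, 0.1]
gripper_width: -0.0001
gripper_force: 0.0
t: 1.53
tcp_pos: [0.404, 0.1784, 0.2313]
ee_rot: [0.112, 0.994, 0.0, 0.0]
wrist_force: [0.5, 0.0, -0.5]
gripper_width: 0.0
gripper_force: 0.0
```

```bash
python3 -m jog '{"grip":[255,255,255,255,255,255,255,255],"linear":[[0.43,-0.97,0],[0.43,-0.97,0],[0.43,-0.97,0],[0.43,-0.97,0],[0.43,-0.97,0],[0.43,-0.97,-0.3],[0.43,-0.97,-0.6],[0.43,-0.97,-0.8]],"dr":[[0,0,0],[0,0,0],[0,0,0],[0,0,0],[0,0,0],[0,0,0],[0,0,0],[0,0,0]]}' && python3 -m jog '{"grip":[255,255,255,255],"linear":[[0,0,-0.9],[0,0,-0.9],[0,0,-0.6],[0,0,0]],"dr":[[0,0,0],[0,0,0],[0,0,0],[0,0,0]]}'
python3 - <<'E'
from h import *
b=capture("side")[135:260,225:355,::-1];a=capture("top")[150:275,195:325,::-1]
cv2.imwrite("pics/c2.png",cv2.resize(np.hstack([a,b]),None,fx=3,fy=3,interpolation=cv2.INTER_CUBIC))
print(bot.get_obs()["tcp_pos"])
E
```

```text
t: 2.2
tcp_pos: [0.5092, -0.0548, 0.182]
ee_rot: [0.113, 0.994, -0.0, 0.003]
wrist_force: [1.2, 0.2, 0.7]
gripper_width: 0.0
gripper_force: 0.0
t: 2.53
tcp_pos: [0.5029, -0.0527, 0.1034]
ee_rot: [0.113, 0.994, 0.0, -0.005]
wrist_force: [-0.9, 0.4, -1.6]
gripper_width: 0.0002
gripper_force: 0.0
[ 0.5063655  -0.05285783  0.1077906 ]
```

View pics/c2.png

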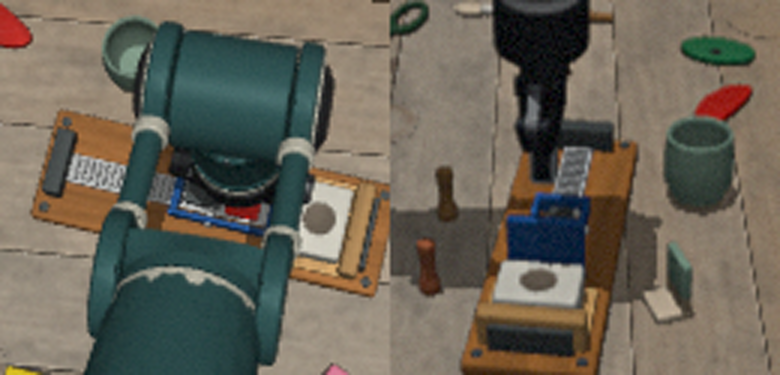

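Left (top) panel: the gripper hangs over the red pad at (240,212). Right (side) panel: the finger tips end at about (543,178), behind the blue plate and clear of everything. I'll check the projection against the model.

```bash
python3 - <<'E'
from h import *
t=bot.get_obs()["tcp_pos"];print(t)
for q in (t,[.5085,-.0537,.0485]):
  s=(proj("side",q)[0]-[225,135])*3+[390,0];print(s.round(0),((proj("top",q)[0]-[195,150])*3).round(0))
E
python3 -m jog '{"grip":[255,255,255,255],"linear":[[0.05,0,-0.6],[0.02,0,-0.7],[0,-0.02,-0.3],[0,0,0]],"dr":[[0,0,0],[0,0,0],[0,0,0],[0,0,0]]}'
```

```text
[ 0.5063655  -0.05285783  0.1077906 ]
[546. 171.] [242. 191.]
[550. 228.] [244. 200.]
t: 2.97
tcp_pos: [0.5083, -0.0532, 0.0597]
ee_rot: [0.112, 0.994, -0.0, -0.001]
wrist_force: [-0.4, -0.5, 0.3]
gripper_width: 0.0001
gripper_force: 0.0
```

```bash
python3 -m jog '{"grip":[255,255,255],"linear":[[0,0,-0.2],[0,0,-0.2],[0,0,0]],"dr":[[0,0,0],[0,0,0],[0,0,0]]}';python3 -m jog '{"grip":[255,255,255],"linear":[[0,0,-0.1],[0,0,-0.1],[0,0,0]],"dr":[[0,0,0],[0,0,0],[0,0,0]]}';python3 -m jog '{"grip":[255,255,255],"linear":[[0,0,-0.1],[0,0,0],[0,0,0]],"dr":[[0,0,0],[0,0,0],[0,0,0]]}'
```

```text
t: 3.22
tcp_pos: [0.5103, -0.0536, 0.049]
ee_rot: [0.113, 0.994, 0.0, 0.001]
wrist_force: [0.7, 1.0, 3.7]
gripper_width: 0.0003
gripper_force: 1.7
t: 3.47
tcp_pos: [0.51, -0.0538, 0.043]
ee_rot: [0.113, 0.994, -0.0, 0.001]
wrist_force: [-0.2, 0.1, 2.6]
gripper_width: -0.0001
gripper_force: 1.0
t: 3.72
tcp_pos: [0.5105, -0.0537, 0.0423]
ee_rot: [0.113, 0.994, -0.0, 0.001]
wrist_force: [-6.6, 1.5, 18.9]
gripper_width: 0.0004
gripper_force: 8.1
```

Contact was at 49 mm, the force dropped at 43 mm (the snap), and the stop took 19 N at 42 mm. Lifting to check.

```bash
python3 -m jog '{"grip":[255,255,255,255,255,255,255,255],"linear":[[0,0,0.5],[0,0,1],[0,0,1],[0,0,0.6],[-0.15,-0.63,0],[-0.15,-0.64,0],[-0.14,-0.64,0],[0,0,0]],"dr":[[0,0,0],[0,0,0],[0,0,0],[0,0,0],[0,0,0],[0,0,0],[0,0,0],[0,0,0]]}'
python3 -m jog '{"grip":[255,255],"linear":[[0,0,0],[0,0,0]],"dr":[[0,0,0],[0,0,0]]}'
python3 - <<'E'
from h import *
b=capture("side")[135:260,225:355,::-1];a=capture("top")[150:275,195:325,::-1]
cv2.imwrite("pics/c3.png",cv2.resize(np.hstack([a,b]),None,fx=3,fy=3,interpolation=cv2.INTER_CUBIC))
t=bot.get_obs()["tcp_pos"];print(t)
print((proj("side",t)[0]-[225,135])*3+[390,0])
E
```

```text
t: 4.38
tcp_pos: [0.4953, -0.1129, 0.1325]
ee_rot: [0.113, 0.994, -0.001, 0.0]
wrist_force: [-0.3, 0.5, 0.1]
gripper_width: -0.0001
gripper_force: 0.0
t: 4.55
tcp_pos: [0.4957, -0.1104, 0.132]
ee_rot: [0.113, 0.994, 0.0, -0.0]
wrist_force: [0.3, 0.0, -1.1]
gripper_width: 0.0003
gripper_force: 0.0
[ 0.49585768 -0.11005345  0.13203574]
[538.03896435 187.45543534]
```

View pics/c3.png

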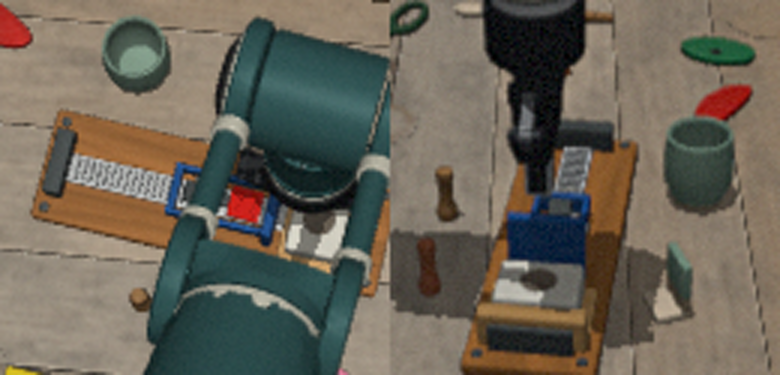

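The mould is undisturbed at right-panel (540,285). The red pad at left-panel (245,203) is visible again, and the finger tips at (538,188) are in front of the plate. Now descending in front of it and starting to push.

```bash
python3 -m jog '{"grip":[255,255,255,255,255],"linear":[[-0.02,-0.1,-0.5],[0,0,-0.8],[0,0,-0.6],[0,0,-0.3],[0,0,0]],"dr":[[0,0,0],[0,0,0],[0,0,0],[0,0,0],[0,0,0]]}'; python3 -m jog '{"grip":[255,255,255,255,255,255,255],"linear":[[0.03,0.15,0],[0.03,0.15,0],[0.03,0.15,0],[0.03,0.15,0],[0.03,0.15,0],[0.03,0.15,0],[0,0,0]],"dr":[[0,0,0],[0,0,0],[0,0,0],[0,0,0],[0,0,0],[0,0,0],[0,0,0]]}'
```

```text
t: 5.07
tcp_pos: [0.4932, -0.1125, 0.0637]
ee_rot: [0.112, 0.994, 0.0, -0.003]
wrist_force: [-0.9, -0.5, -0.6]
gripper_width: -0.0
gripper_force: 0.0
t: 5.65
tcp_pos: [0.5013, -0.0859, 0.0669]
ee_rot: [0.112, 0.994, 0.0, 0.001]
wrist_force: [-0.4, 0.6, -0.6]
gripper_width: -0.0003
gripper_force: 0.0
```

```bash
python3 -m jog '{"grip":[255,255,255,255,255,255,255],"linear":[[0.05,0.22,0],[0.05,0.22,0],[0.05,0.22,0],[0.05,0.22,0],[0.05,0.22,0],[0.05,0.22,0],[0.05,0.22,0]],"dr":[[0,0,0],[0,0,0],[0,0,0],[0,0,0],[0,0,0],[0,0,0],[0,0,0]]}'
python3 - <<'E'
from h import *
b=capture("side")[135:260,225:355,::-1];a=capture("top")[150:275,195:325,::-1]
cv2.imwrite("pics/c4.png",cv2.resize(np.hstack([a,b]),None,fx=3,fy=3,interpolation=cv2.INTER_CUBIC))
E
```

```text
t: 6.23
tcp_pos: [0.5115, -0.0399, 0.0663]
ee_rot: [0.112, 0.994, -0.0, 0.0]
wrist_force: [0.5, -2.8, 0.7]
gripper_width: 0.0002
gripper_force: 1.3
```

View pics/c4.png

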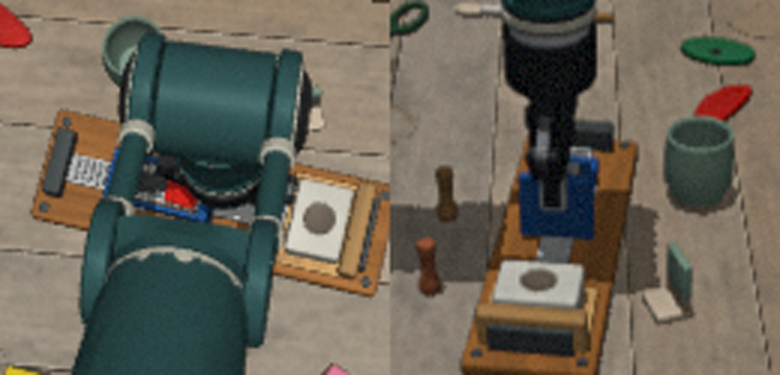

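The jaw slides freely: the plate is now at right-panel (557,197), well away from the mould at (540,283), with the red pad down. Continuing to the stop.

```bash
python3 -m jog '{"grip":[255,255,255,255,255,255,255],"linear":[[0.05,0.22,0],[0.05,0.22,0],[0.05,0.22,0],[0.05,0.22,0],[0.05,0.22,0],[0,0,0],[0,0,0]],"dr":[[0,0,0],[0,0,0],[0,0,0],[0,0,0],[0,0,0],[0,0,0],[0,0,0]]}'
python3 -m jog '{"grip":[255,255,255],"linear":[[0.03,0.13,0],[0.03,0.13,0],[0,0,0]],"dr":[[0,0,0],[0,0,0],[0,0,0]]}'
python3 -m jog '{"grip":[255,255,255],"linear":[[0.03,0.1,0],[0.03,0.1,0],[0,0,0]],"dr":[[0,0,0],[0,0,0],[0,0,0]]}'
```

```text
t: 6.92
tcp_pos: [0.5189, -0.0067, 0.0663]
ee_rot: [0.112, 0.994, 0.0, 0.0]
wrist_force: [0.1, 0.7, -0.0]
gripper_width: -0.0002
gripper_force: 0.0
t: 7.17
tcp_pos: [0.5207, 0.0007, 0.0664]
ee_rot: [0.113, 0.994, 0.0, 0.0]
wrist_force: [-0.5, 0.6, 0.7]
gripper_width: 0.0001
gripper_force: 0.0
t: 7.42
tcp_pos: [0.5209, 0.0012, 0.0664]
ee_rot: [0.111, 0.994, -0.005, -0.001]
wrist_force: [-6.1, -21.2, 4.9]
gripper_width: 0.0001
gripper_force: 11.1
```

A stop was met at 21 N after roughly the full travel. Holding, backing off, lifting and checking.

```bash
python3 -m jog '{"grip":[255,255,255,255,255,255,255,255],"linear":[[0,0,0],[0,0,0],[0,0,0],[-0.05,-0.3,0],[-0.1,-0.5,0],[0,0,0.6],[0,0,1],[0,0,1]],"dr":[[0,0,0],[0,0,0],[0,0,0],[0,0,0],[0,0,0],[0,0,0],[0,0,0],[0,0,0]]}'
python3 -m jog '{"grip":[255,255,255,255,255,255,255,255],"linear":[[0,0,1],[-0.5,0.7,0.8],[-0.5,0.9,0.6],[-0.5,0.9,0],[-0.5,0.9,0],[-0.5,0.9,0],[-0.3,0.9,0],[-0.1,0.9,0]],"dr":[[0,0,0],[0,0,0],[0,0,0],[0,0,0],[0,0,0],[0,0,0],[0,0,0],[0,0,0]]}'
python3 -m jog '{"grip":[255,255,255,255,255],"linear":[[0,0.9,0],[0,0.9,0],[0,0.9,0],[0,0.5,0],[0,0,0]],"dr":[[0,0,0],[0,0,0],[0,0,0],[0,0,0],[0,0,0]]}'
python3 - <<'E'
from h import *
a=capture("top")[150:275,195:325,::-1];b=capture("side")[135:260,225:355,::-1]
cv2.imwrite("pics/c5.png",cv2.resize(np.hstack([a,b]),None,fx=3,fy=3,interpolation=cv2.INTER_CUBIC))
p,e,W,f,g=fit()
for x in(-33,33):  # plate front top corners if at 0.110 vs 0.102
  print([((proj("top",W(p,x/1e3,y,.085))[0]-[195,150])*3).round(0).tolist() for y in(.053,.045)])
E
```

```text
t: 8.08
tcp_pos: [0.5165, -0.0178, 0.1438]
ee_rot: [0.113, 0.994, 0.0, -0.002]
wrist_force: [1.8, 0.7, -0.1]
gripper_width: -0.0003
gripper_force: 0.0
t: 8.75
tcp_pos: [0.4292, 0.1666, 0.2165]
ee_rot: [0.113, 0.994, 0.001, 0.0]
wrist_force: [0.7, 0.2, -0.6]
gripper_width: 0.0001
gripper_force: 0.0
t: 9.17
tcp_pos: [0.4306, 0.2643, 0.2165]
ee_rot: [0.111, 0.994, 0.001, -0.0]
wrist_force: [0.6, -0.6, 0.1]
gripper_width: -0.0001
gripper_force: 0.0
[[159.0, 211.0], [168.0, 213.0]]
[[176.0, 142.0], [185.0, 144.0]]
```

View pics/c5.png

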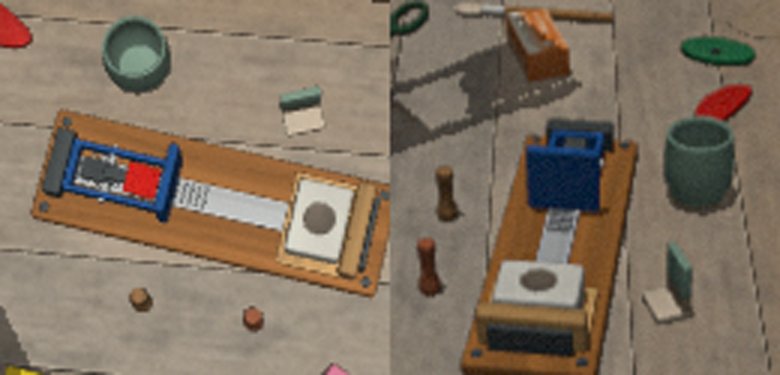

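The blue frame touches the dark end stop at left-panel (62,165). The mould at (320,218), both stamps, the tile and the cup all stand where they were.

```bash
python3 -c "
from bench import bot
print(bot.job_done())"
```

```text
the job is handed in; nothing more can be done
None
```

The release pad snapped down, the blue jaw is pushed back against its end stop, the mould and the loose things around it look undisturbed in the last pictures, and the job is handed in; no verdict was shown.

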